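Wedge a heat sink off its processor and hold it

ROBOT

A 7-joint arm with a two-finger parallel gripper is mounted at the origin on the work surface. World frame = base frame: x ahead of the robot, y to its left, z up, the work surface at z = 0. Lengths are in mm, angles in rad, forces in N, time in s.
With the tool pointing down it reaches from about 425 to 875 mm from the base axis. Payload 4.7 kg.
Tool frame: the origin (TCP) lies at the centre of the arm's flange, where the gripper is bolted on; the fingertips stand 173 mm ahead of it and the grasp point (between the pads) lies 155 mm ahead of it; z points along the fingers, x is the direction in which the jaws open and shut, and the axes are right-handed (so a half turn about z gives the same grasp; the last joint's range is limited). The gripper opens to 85 mm and grips with 20 to 120 N. Pads are 22 mm wide; open, the fingers measure 114 mm over their backs; the gripper's body (76 mm by 85 mm) begins 54 mm behind the grasp point. The pads swing forward as they close: fully open they stand 13 mm farther back than shut.
Start: joints at [1.242, 0.321, -0.07, 1.45, 0.023, 1.371, -0.057], TCP at [218.465, -612.193, 404.749] pointing down, gripper open.
Joint ranges: [-2.86, 2.86], [-0.3, 2.09], [-1.38, 1.24], [0.06, 2.45], [-1.56, 4.7], [0.09, 2.05], [-2.69, 2.69]. Speed limits (rad/s): [2.57, 2.57, 3.14, 3.14, 3.14, 3.14, 3.14].

INTERFACE

Orientations are given as a rotation vector (axis times angle).
In Python, from rig import get_obs, camera, camera_params, finish_job, trace, landmark_of gives the robot as it stands.
- The arm moves only by the tool move_arm, never from a script. Its argument "moves" is a list that holds one entry, the list of rows, each a list of 5 numbers: the finger opening in mm, from 0 to 85.4, then the shift along the tool's x, y, z in units of 25 mm (1.0 is 25 mm), then the turn about the tool's z in units of 6 degrees (1.0 is 6 degrees). In form: [[[gripper, tx, ty, tz, turn], ...]]. A call has 1 to 10 rows; each row shifts and turns the commanded pose from where the row before left it, along the tool's axes as they then stand; what a row does not reach is not made up. A row lasts 1/8 s, in which the tool goes at most 62.5 mm and 10.7 degrees, less where a joint would pass 70% of its speed; a pose out of reach is approached as far as the arm can. A call is refused whole if a number of a shift passes 1 or a number of a turn 1, either way. A call with a gripper value outside its range is refused whole. The fingers move at their own pace and stop on an object; "squeeze" is the grip in N (left out, the last holds). Time passes only in rows, so rows that do not move let the fingers close. It gives the time, the measured TCP pose, the force and the opening at its end, in the units of the state.
- get_obs(): the state, without advancing time (a new reading comes with each control period).
- camera(name): name is "scene" or "top" or "wrist"; returns the picture (420x560x3 uint8, red, green, blue); there is no depth.
- camera_params(name): a dict with "intrinsics" (3x3 intrinsics, pixels), "D" ([k1, k2, p1, p2, k3] as OpenCV has them; the pictures are not rectified), "R" (3x3) and "t" (3): a world point X has camera coordinates R X + t. Camera axes: x right, y down, z forward; pixel columns grow to the right and rows downward; lengths in mm; the calibration is good to about 2 mm. A picture is of the moment at which its call begins: read the wrist's pose just before it. camera_params takes no time and is no camera call; for the wrist camera it gives the pose at the moment of the call.
- finish_job(): hands the job in, once; it reports no verdict.
Trained networks look in the newest picture that a camera, given by its name, has taken for a name from the list of things; names that differ only in an ending like _2 or _b are one class to them, and where a whole thing is asked for, a point or a joint stands for the part that bears it (a point fixed in the world has none). Each returns a list of dicts, best first, with "confidence" (0 to 1); they miss things now and then, are a little off and sometimes report something else, mostly with a low value. They report only what shows in the picture. A call takes as long as a camera call. They do not tell look-alikes from the thing itself.
- trace(camera, query): "mask" (420x560 bool, what is visible of it) and "position" ([column, row] in pixels, amid what is visible of it).
- landmark_of(camera, query): "position" ([column, row] in pixels: a listed point, or the origin of a listed thing).
The state is a dict: "clock": time; "q": joint angles; "joint_vel": joint speeds; "effort": joint torques, N m; "tool_pos": TCP position; "tool_rot": TCP orientation; "contact_force": force on the tool from outside, world axes, zero at the start; "moment": the same for the moment, N m; "width": finger opening in mm.
Only numpy, scipy, OpenCV 4.12 (cv2) and the standard library are available. Lean on these libraries where they do the work, as an engineer would, in place of code of your own. Each camera call takes 0.05 s, during which the arm holds its last target.

TASK

Take the orange plastic wedge out of its compartment in the blue bin, set it flat on the green motherboard and push its thin end under the front lip of the big aluminium heat sink until the lip has just lifted, about 5 mm above its resting height. Finish there, with the wedge still gripped flat on the board and carrying the heat sink: do not let go. Lift with the wedge only, never touching the heat sink with the gripper or throwing it wide open, and leave the other parts where they are.

Things in the scene. Friction and masses are not known exactly. Their poses are not given: they have to be found in the camera images.
- wedge_grip (a point): Loose orange wedge, 60 g: upright grip block 24 (x) x 30 (y) x 56 mm tall, black pad on top, and a tapered tongue running from it along +x. This point: on the block's centre line, 40 mm above the flat underside, where to grasp it across y. x points to the thin end, z up. Starts flat in one compartment of the bin, thin end roughly away from the robot.
- wedge_tip (a point): Middle of the wedge's thin end, at its underside: 62 mm ahead (x) of and 40 mm below wedge_grip. The tongue is 30 mm wide, 3 mm thick here, and thickens evenly to 18 mm at 50 mm behind this end (0.3 mm per mm), where the grip block begins. Same axes.
- bin: Blue open bin, fixed, 140 (x) x 262 (y) x 30 mm tall, walls and floor 4 mm, with two dividers as tall as the walls making three equal compartments side by side along y (centres at y = -86, 0 and +86 mm). Origin: centre of the underside, on the bench.
- board_top (a point): Centre of the motherboard's upper face, fixed, 244 x 244 mm, 10 mm above the bench in a grey tray. x points from the front edge (robot's side) to the rear, z up. Before the heat sink, a strip 60 mm either side of the centre line is bare. Memory slots with one upright module (36 mm over the board) stand near y = -91 mm, ports 26 mm tall near y = +107 mm.
- lip (a point): Middle of the lower front edge of the heat sink (x to its rear): finned aluminium, 300 to 650 g, base plate 110 (x) x 95 (y) x 6 mm, fins up to 36 mm above its underside, starting 29 mm behind the lip. At rest the underside is 7 mm above the board, the lip at board x = -10, y = 0 mm. The processor block it rests on begins 52 mm behind the lip; up to there the space below is open.
- heatsink (a joint): Hinge at the heat sink's rear lower edge, 110 mm behind the lip: 0 = lying on the processor, grows as the lip rises (rad); lip rise is about 110 mm x value, so 0.045 is a rise of 5 mm. It falls back by its own weight.
- small_sink: Bystander in the bin: dark finned block 40 x 40 x 23 mm, loose.
- capacitor: Bystander in the bin: upright blue can, diameter 35, 45 mm tall, loose.
- drive: Bystander: aluminium hard drive 147 x 102 x 26 mm, lying to the right of the board.
- screwdriver: Bystander: screwdriver lying beyond the bin.
- brush: Bystander: red brush lying on the bench at the right, near the robot.
- spool: Bystander: steel spool, diameter 60, 40 mm tall, standing beyond the bin.
Not all that is in view belongs to the job. What is shaped like the part that bears wedge_grip but purple is not meant.

How it is judged:
By the outcome, as a careful person would: the job done as asked, in the order asked, and still so for the second after the job is handed in, while the arm keeps its last pose, push and grip.
It also fails if it takes over 38 s, if anything falls off the work surface, if the arm or the gripper's body presses on something with over 40 N, if the wrist force passes 120 N, or if a joint passes its speed limit or range.

## Working session

There is one attempt and no reset: what is moved stays moved. The work goes in short steps, Python scripts to look and compute and a tool call to move; the robot and the scene stay as the last step left them, time stands still between calls to the robot, and variables do not carry over. Pictures are saved under pics/ and viewed, and the job is handed in when it is done.

Besides the shell and the picture viewer there is one more tool, called after ">>>" as name(argument=value, ...), one argument or row to a line, values as JSON. move_arm: Moves the arm, as the interface text tells. Its arguments: {"type":"object","properties":{"moves":{"type":"array"},"squeeze":{"type":"number"}},"required":["moves"]}

```bash
ls; mkdir -p pics
python3 - <<'E'
from rig import *
import cv2
print(get_obs())
for n in ["scene","top"]:
    im=camera(n); cv2.imwrite(f"pics/{n}0.png",im[:,:,::-1])
    p=camera_params(n); print(n,p)
    for q in ["wedge_grip","wedge_tip","bin","board_top","lip","small_sink","capacitor"]:
        print(n,q,[(round(d["confidence"],2),[round(float(v),1) for v in d["position"]]) for d in landmark_of(n,q)])
E
```

```text
pics
{'clock': 0.0, 'q': array([ 1.24207422,  0.32181396, -0.07006251,  1.45171807,  0.02258187,
        1.37080943, -0.05691219]), 'joint_vel': array([ 9.75962239e-05, -1.74593445e-03, -7.49867188e-04,  9.25694638e-05,
       -1.16611794e-03, -2.68665537e-04, -5.29687854e-04]), 'effort': array([-9.65373556e-05, -4.93579030e+01, -3.81843941e-01, -3.14329720e+01,
        1.31292787e-02,  1.15025451e-02,  2.31972564e-06]), 'tool_pos': array([ 218.3809668 , -611.98090174,  403.60725018]), 'tool_rot': array([-2.56693596,  1.8093671 ,  0.00259822]), 'contact_force': array([-0.02091009, -0.17563782, -0.38236476]), 'moment': array([-0.03372072, -0.02211138,  0.00947114]), 'width': 85.18862004141337}
scene {'intrinsics': array([[410.64312658,   0.        , 278.52840445],
       [  0.        , 410.64312658, 210.04851542],
       [  0.        ,   0.        ,   1.        ]]), 'D': array([-0.02509346,  0.        ,  0.        ,  0.        ,  0.        ]), 'R': array([[-0.39965129,  0.91647252,  0.01889341],
       [ 0.56493188,  0.2624799 , -0.78227634],
       [-0.72189391, -0.30196426, -0.62264
[... 677 characters left out ...]
   ]]), 'D': array([-0.01505051,  0.        ,  0.        ,  0.        ,  0.        ]), 'R': array([[ 0.02588277, -0.99966049,  0.00299637],
       [-0.97597174, -0.02591792, -0.21635023],
       [ 0.21635444,  0.00267537, -0.97631122]]), 't': array([ -69.46679346,  523.33151478, 1279.49418556])}
top wedge_grip [(0.86, [200.7, 265.2]), (0.83, [162.2, 279.2]), (0.7, [236.0, 251.5]), (0.53, [191.2, 220.3])]
top wedge_tip [(0.81, [196.7, 247.3]), (0.79, [206.6, 201.9]), (0.73, [145.3, 280.1]), (0.56, [248.8, 266.3])]
top bin [(0.63, [167.4, 203.4])]
top board_top [(0.8, [295.4, 171.8])]
top lip [(0.7, [295.8, 175.5])]
top small_sink [(0.72, [139.6, 204.8])]
top capacitor [(0.72, [163.5, 209.1])]
```

View pics/scene0.png

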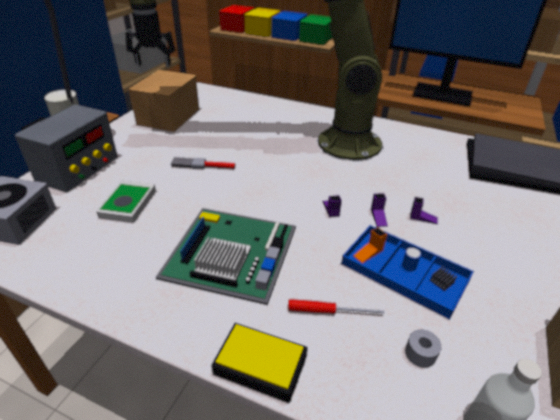

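View pics/top0.png

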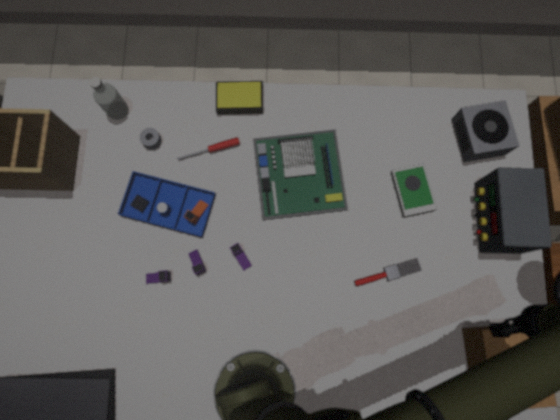

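Run:
```python
import cv2
a=cv2.imread("pics/top0.png"); cv2.imwrite("pics/topcrop.png",cv2.resize(a[140:330,100:300],(800,760),interpolation=cv2.INTER_CUBIC)[:600])
a=cv2.imread("pics/scene0.png"); cv2.imwrite("pics/scenecrop.png",cv2.resize(a[170:320,300:500],(800,600),interpolation=cv2.INTER_CUBIC))
```

```text
(no output)
```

View pics/topcrop.png

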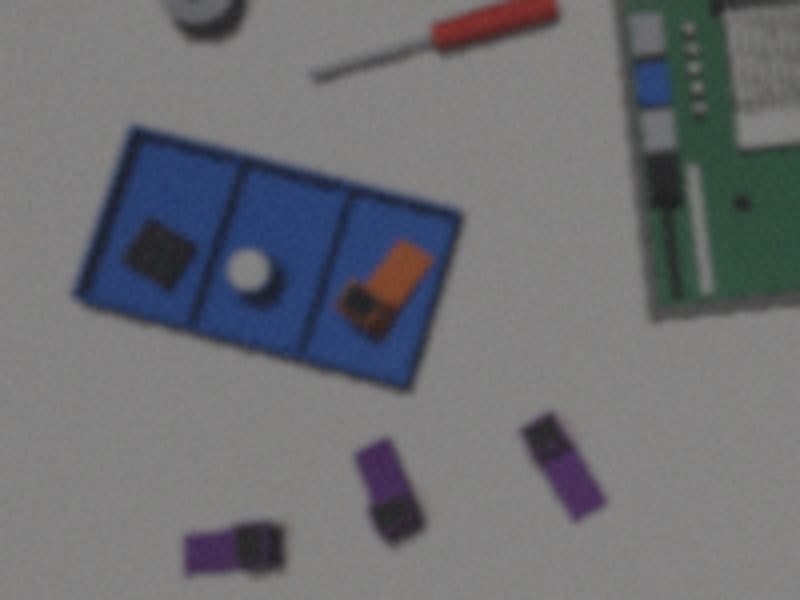

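View pics/scenecrop.png

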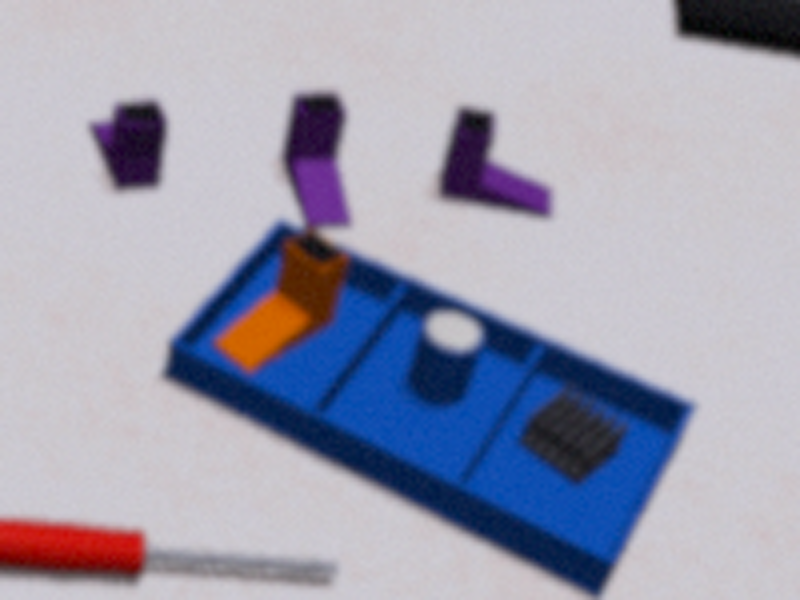

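```bash
cat > h.py <<'E'
import numpy as np, cv2
def ray(p,uv):
    n=cv2.undistortPoints(np.array([[uv]],float),p["intrinsics"],p["D"])[0,0]
    d=p["R"].T@np.array([n[0],n[1],1.]); o=-p["R"].T@p["t"]; return o,d
def onz(p,uv,z):
    o,d=ray(p,uv); return o+d*(z-o[2])/d[2]
def proj(p,X):
    r,_=cv2.Rodrigues(p["R"]); return cv2.projectPoints(np.atleast_2d(np.array(X,float)),r,p["t"],p["intrinsics"],p["D"])[0][:,0]
def tri(obs):
    A=np.zeros((3,3));b=np.zeros(3)
    for p,uv in obs:
        o,d=ray(p,uv);d=d/np.linalg.norm(d);M=np.eye(3)-np.outer(d,d);A+=M;b+=M@o
    return np.linalg.solve(A,b)
E
python3 - <<'E'
from rig import *; from h import *
np.set_printoptions(precision=1,suppress=True)
T=camera_params("top");S=camera_params("scene")
a=cv2.imread("pics/top0.png");s=cv2.imread("pics/scene0.png")
print("pad",onz(T,(190,215.5),60),onz(S,(300+318/4,170+243/4),60))
print("tip",onz(T,(204.5,202.7),7),onz(S,(300+235/4,170+358/4),7))
# bin corners top at z=30
for uv in [(134,130),(461,213),(408,390),(78,294)]:
    print("binc",onz(T,(100+uv[0]/4,140+uv[1]/4),30))
# board corners approx
for n,im,P in(("top",a,T),("scene",s,S)):
    hsv=cv2.cvtColor(im,cv2.COLOR_BGR2HSV)
    m=cv2.inRange(hsv,(60,90,30),(90,255,255))
    k,l,st,c=cv2.connectedComponentsWithStats(cv2.morphologyEx(m,cv2.MORPH_CLOSE,np.ones((5,5))))
    i=[j for j in range(1,k)][int(np.argmax([st[j,4] for j in range(1,k)]))]
    pts=np.argwhere(l==i)[:,::-1].astype(np.float32)
    r=cv2.minAreaRect(pts);h=cv2.convexHull(pts)
    ap=cv2.approxPolyDP(h,8,True)[:,0]
    print(n,[(u,onz(P,u,10)) for u in ap])
cv2.imwrite("pics/b1.png",cv2.resize(a[120:230,240:360],(800,733),interpolation=cv2.INTER_CUBIC)[:600])
cv2.imwrite("pics/b2.png",cv2.resize(s[195:305,150:305],(800,568),interpolation=cv2.INTER_CUBIC))
E
```

```text
pad [490.5 201.9  60. ] [486.7 204.3  60. ]
tip [541.7 171.1   7. ] [546.3 177.2   7. ]
binc [624.7 388.6  30. ]
binc [566.4 136.7  30. ]
binc [431.4 168.1  30. ]
binc [496.8 418.3  30. ]
top [(array([342., 204.], dtype=float32), array([ 548. , -246.7,   10. ])), (array([280., 210.], dtype=float32), array([524.4, -59. ,  10. ])), (array([278., 154.], dtype=float32), array([702.2, -48.3,  10. ])), (array([330., 134.], dtype=float32), array([ 772.7, -209.9,   10. ]))]
scene [(array([273., 224.], dtype=float32), array([516.7, -58.8,  10. ])), (array([264., 297.], dtype=float32), array([743.4,  21.8,  10. ])), (array([162., 274.], dtype=float32), array([ 779.2, -214.3,   10. ])), (array([197., 220.], dtype=float32), array([ 585.2, -245.2,   10. ]))]
```

View pics/b1.png

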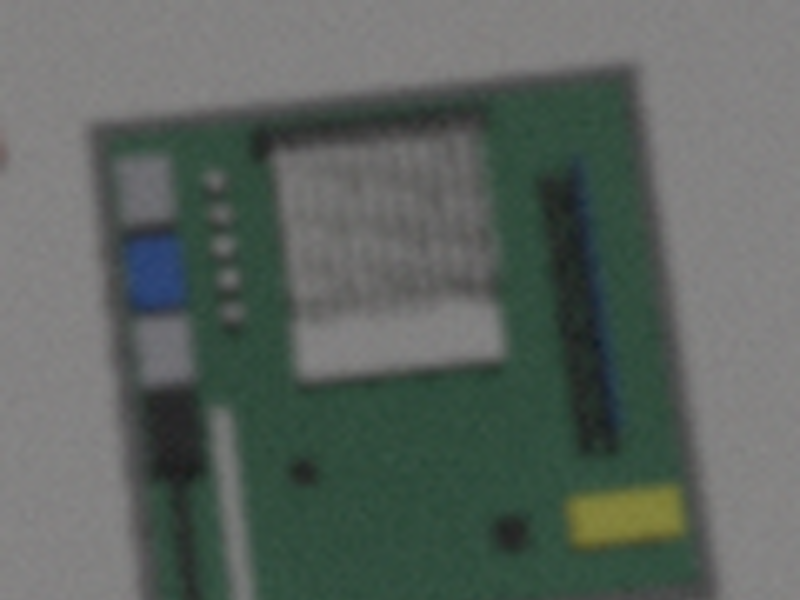

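View pics/b2.png

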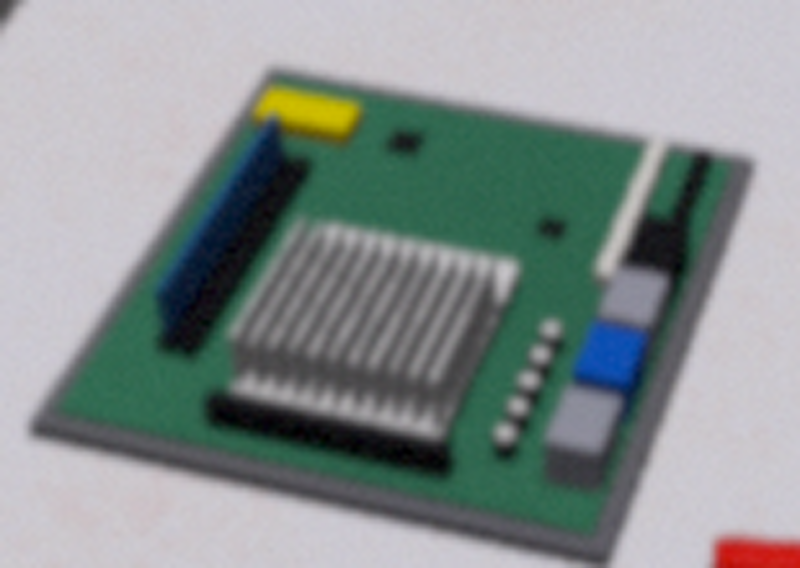

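```bash
cat >> h.py <<'E'
from scipy.spatial.transform import Rotation as Ro
def state(o):
    R=Ro.from_rotvec(o["tool_rot"]).as_matrix(); return R,np.array(o["tool_pos"])
def go(o,tgt,jawdir_deg=None):
    R,p=state(o); print("clk",o["clock"],"tcp",p,"toolx yaw",np.degrees(np.arctan2(R[1,0],R[0,0])),"tilt",R[:,2],"F",o["contact_force"],"w",o["width"])
    if tgt is not None:print("tool-frame shift mm",R.T@(np.array(tgt)-p), "units",R.T@(np.array(tgt)-p)/25)
E
python3 - <<'E'
from rig import *; from h import *
np.set_printoptions(precision=2,suppress=True)
T=camera_params("top")
print("lip front edge",onz(T,(285,177.3),23),onz(T,(315.75,173.55),23))
S=camera_params("scene")
f=lambda u:(150+u[0]/800*155,195+u[1]/568*110)
for u in [(272,70),(752,160),(602,565),(35,430)]: print("tray corner scene",onz(S,f(u),10))
g=lambda u:(240+u[0]/6.667,120+u[1]/6.667)
for u in [(95,128),(635,68)]: print("tray top",onz(T,g(u),10))
go(get_obs(),(480,200,330))
print(state(get_obs())[0])
print(onz(T,(239,246),56),onz(T,(198,270),56),onz(T,(164,277),56))
E
```

```text
lip front edge [623.79 -71.68  23.  ] [ 638.19 -165.17   23.  ]
tray corner scene [ 537.82 -257.26   10.  ]
tray corner scene [499.28  -2.53  10.  ]
tray corner scene [758.98  35.26  10.  ]
tray corner scene [ 794.6  -217.14   10.  ]
tray top [748.96  27.34  10.  ]
tray top [ 785.89 -226.43   10.  ]
clk 0.8 tcp [ 218.48 -612.19  404.79] toolx yaw -70.35687162734433 tilt [ 0. -0. -1.] F [ 0.06 -0.55 -0.89] w 85.54169686968483
tool-frame shift mm [-677.02 -519.33   74.66] units [-27.08 -20.77   2.99]
[[ 0.34 -0.94  0.  ]
 [-0.94 -0.34 -0.  ]
 [ 0.    0.   -1.  ]]
[405.83  55.95  56.  ] [334.27 169.29  56.  ] [311.99 264.32  56.  ]
```

```bash
cat >> h.py <<'E'
def plan(o,wps,yaw_t,n=60,step=0.97):
    """greedy rows; wps list of xyz; yaw_t desired tool-x yaw in deg"""
    R,p=state(o);i=0
    yaw=np.degrees(np.arctan2(R[1,0],R[0,0]));rows=[]
    for _ in range(n):
        while i<len(wps)-1 and np.linalg.norm(np.array(wps[i])-p)<20:i+=1
        d=R.T@(np.array(wps[i])-p)/25; m=abs(d).max()
        if m>step:d=d*step/m
        t=-((yaw_t-yaw+180)%360-180)/6 if yaw_t is not None else 0
        t=np.clip(t,-1,1) 
        d=np.round(d,2);t=round(t,2)
        if abs(d).max()<.02 and abs(t)<.02:break
        rows.append([*map(float,d),float(t)])
        p=p+R@d*25; R=R@Ro.from_rotvec([0,0,np.radians(6*t)]).as_matrix(); yaw-=6*t
    for k,r in enumerate(rows):print(k,r)
    print("end",p,yaw)
E
python3 - <<'E'
from rig import *; from h import *
plan(get_obs(),[(420,-430,390),(530,-130,370),(450,185,330)],61)
E
```

```text
0 [-0.4, -0.97, 0.06, -1.0]
1 [-0.29, -0.97, 0.05, -1.0]
2 [-0.18, -0.97, 0.05, -1.0]
3 [-0.08, -0.97, 0.05, -1.0]
4 [0.03, -0.97, 0.05, -1.0]
5 [0.13, -0.97, 0.06, -1.0]
6 [0.23, -0.97, 0.06, -1.0]
7 [0.35, -0.97, 0.06, -1.0]
8 [0.46, -0.97, 0.06, -1.0]
9 [0.6, -0.97, 0.06, -1.0]
10 [0.19, -0.97, 0.06, -1.0]
11 [0.3, -0.97, 0.06, -1.0]
12 [0.41, -0.97, 0.07, -1.0]
13 [0.54, -0.97, 0.07, -1.0]
14 [0.68, -0.97, 0.07, -1.0]
15 [0.85, -0.97, 0.08, -1.0]
16 [0.97, -0.9, 0.08, -1.0]
17 [0.97, -0.73, 0.08, -1.0]
18 [0.97, -0.58, 0.07, -1.0]
19 [0.97, -0.45, 0.07, -1.0]
20 [0.97, -0.34, 0.06, -1.0]
21 [0.94, -0.21, 0.06, -0.89]
22 [0.97, -0.91, 0.16, -0.0]
23 [0.97, -0.91, 0.16, -0.0]
24 [0.97, -0.91, 0.16, -0.0]
25 [0.97, -0.92, 0.17, -0.0]
26 [0.97, -0.91, 0.16, -0.0]
27 [0.97, -0.92, 0.17, -0.0]
28 [0.97, -0.91, 0.16, -0.0]
29 [0.97, -0.92, 0.17, -0.0]
30 [0.97, -0.91, 0.16, -0.0]
31 [0.73, -0.69, 0.13, -0.0]
end [450.05405297 184.9215566  329.91641361] 60.98312837265567
```

>>> move_arm(
  moves=[
    [[60,-0.4,-0.95,0.05,-1],[60,-0.3,-0.95,0.05,-1],[60,-0.2,-0.95,0.05,-1],[60,-0.1,-0.95,0.05,-1],[60,0,-0.95,0.05,-1],[60,0.1,-0.95,0.05,-1],[60,0.2,-0.95,0.05,-1],[60,0.35,-0.95,0.05,-1],[60,0.45,-0.95,0.05,-1],[60,0.6,-0.95,0.05,-1]],
  ],
)

```text
clock: 2.05
tool_pos: [402.4, -441.4, 392.3]
tool_rot: [3.129, -0.279, 0.0]
contact_force: [0.9, 0.3, 0.8]
width: 60.2
```

>>> move_arm(
  moves=[
    [[60,0.2,-0.95,0.05,-1],[60,0.3,-0.95,0.05,-1],[60,0.4,-0.95,0.05,-1],[60,0.55,-0.95,0.05,-1],[60,0.7,-0.95,0.05,-1],[60,0.85,-0.95,0.05,-1],[60,0.95,-0.9,0.1,-1],[60,0.95,-0.75,0.1,-1],[60,0.95,-0.6,0.05,-1],[60,0.95,-0.45,0.05,-1]],
  ],
)

```text
clock: 3.3
tool_pos: [505.1, -179.3, 377.4]
tool_rot: [2.848, 1.324, 0.0]
contact_force: [0.2, -0.8, -0.1]
width: 59.7
```

Run:
```python
from rig import *; from h import *
o=get_obs();P=camera_params("wrist")
im=camera("wrist");cv2.imwrite("pics/w1.png",im[:,:,::-1])
np.savez("w1.npz",**P)
for q in ["lip","board_top"]: print(q,[(d["confidence"],d["position"]) for d in landmark_of("wrist",q)])
plan(o,[(440,180,330)],61)
print("cam",-P["R"].T@P["t"],P["R"][2])
```

```text
lip [(0.56, [386.5, 233.3])]
board_top [(0.74, [388.8, 235.0])]
0 [0.8, -0.97, 0.16, -1.0]
1 [0.97, -0.95, 0.18, -0.86]
2 [0.97, -0.79, 0.16, 0.0]
3 [0.97, -0.79, 0.16, 0.0]
4 [0.97, -0.79, 0.16, 0.0]
5 [0.97, -0.79, 0.16, 0.0]
6 [0.97, -0.79, 0.16, 0.0]
7 [0.97, -0.8, 0.16, 0.0]
8 [0.97, -0.79, 0.16, 0.0]
9 [0.97, -0.8, 0.17, 0.0]
10 [0.97, -0.79, 0.16, 0.0]
11 [0.56, -0.46, 0.1, 0.0]
end [439.98350134 180.14551928 329.95998503] 61.017183107804
cam [ 443.00694307 -127.02277053  346.21650318] [ 0.2438564  -0.20556133 -0.9477756 ]
```

View pics/w1.png

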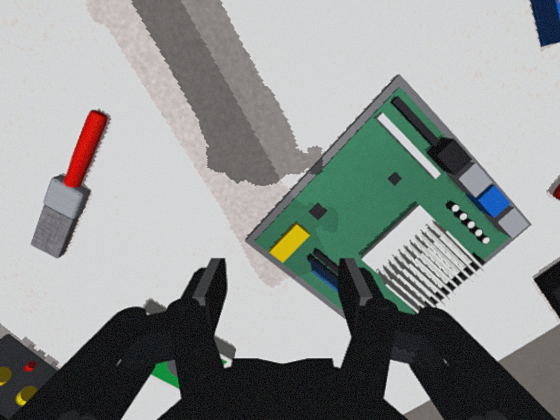

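Run:
```python
import cv2
a=cv2.imread("pics/w1.png"); cv2.imwrite("pics/w1c.png",cv2.resize(a[180:300,320:480],(800,600),interpolation=cv2.INTER_CUBIC))
```

```text
(no output)
```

View pics/w1c.png

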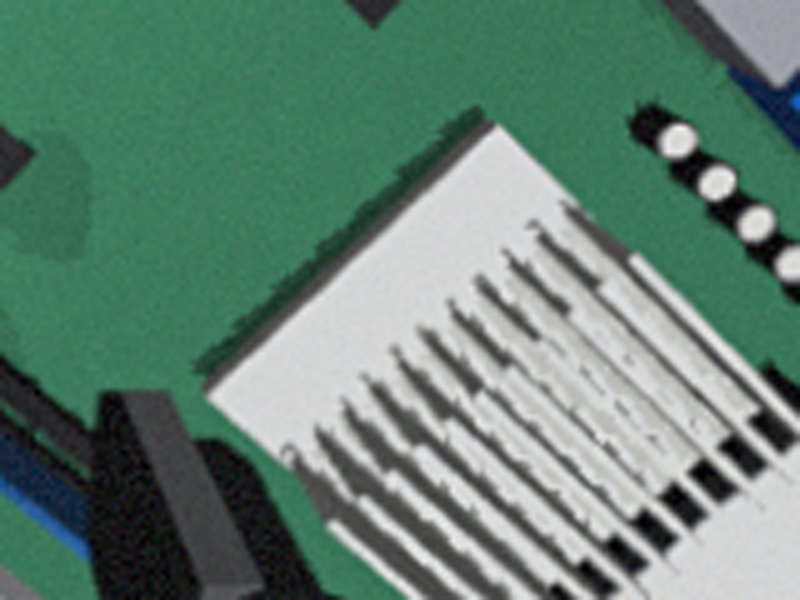

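>>> move_arm(
  moves=[
    [[60,0.8,-0.95,0.15,-1],[60,0.95,-0.95,0.15,-0.9],[60,0.95,-0.8,0.15,0],[60,0.95,-0.8,0.15,0],[60,0.95,-0.8,0.15,0],[60,0.95,-0.8,0.15,0],[60,0.95,-0.8,0.15,0],[60,0.95,-0.8,0.15,0],[60,0.95,-0.8,0.15,0],[60,0.95,-0.8,0.15,0]],
  ],
)

```text
clock: 4.7
tool_pos: [445.7, 126.4, 339.8]
tool_rot: [2.709, 1.589, 0.0]
contact_force: [-0.3, 0.0, -0.3]
width: 59.8
```

Run:
```python
from rig import *; from h import *
o=get_obs();P=camera_params("wrist")
im=camera("wrist");cv2.imwrite("pics/w2.png",im[:,:,::-1])
np.savez("w2.npz",**P)
for q in ["wedge_grip","wedge_tip","bin"]: print(q,[(d["confidence"],d["position"]) for d in landmark_of("wrist",q)])
go(o,None)
```

```text
wedge_grip [(0.83, [380.5, 206.4]), (0.78, [206.7, 190.4]), (0.6, [267.9, 70.6])]
wedge_tip [(0.93, [162.6, 152.2]), (0.9, [321.6, 114.3]), (0.64, [359.9, 243.5])]
bin [(0.74, [445.1, 193.0])]
clk 4.7 tcp [445.72168075 126.36804376 339.83381839] toolx yaw 60.80431584445282 tilt [ 8.40959471e-04 -9.66117257e-04 -9.99999180e-01] F [-0.34357828  0.01812    -0.33795106] w 59.785868344527394
```

View pics/w2.png

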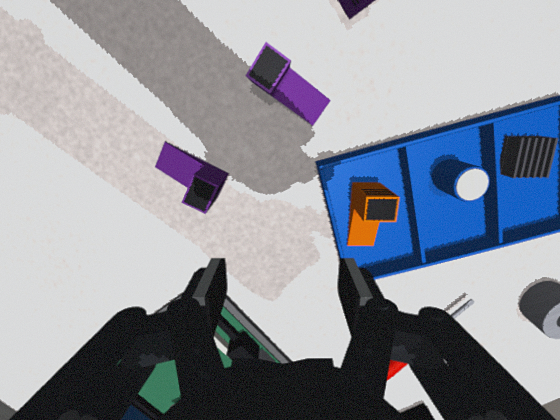

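Run:
```python
import cv2
from h import *
np.set_printoptions(precision=2,suppress=True)
a=cv2.imread("pics/w2.png"); cv2.imwrite("pics/w2c.png",cv2.resize(a[160:260,310:430],(720,600),interpolation=cv2.INTER_CUBIC))
P=dict(np.load("w1.npz"))
A=onz(P,(361.4,258.6),23);B=onz(P,(419.4,204.6),23)
print(A,B,(A+B)/2,np.linalg.norm(A-B),"board yaw",np.degrees(np.arctan2(*(B-A)[[1,0]]))-90)
```

```text
[ 639.25 -163.36   23.  ] [625.73 -70.15  23.  ] [ 632.49 -116.76   23.  ] 94.18117724294486 board yaw 8.253355809332334
```

View pics/w2c.png

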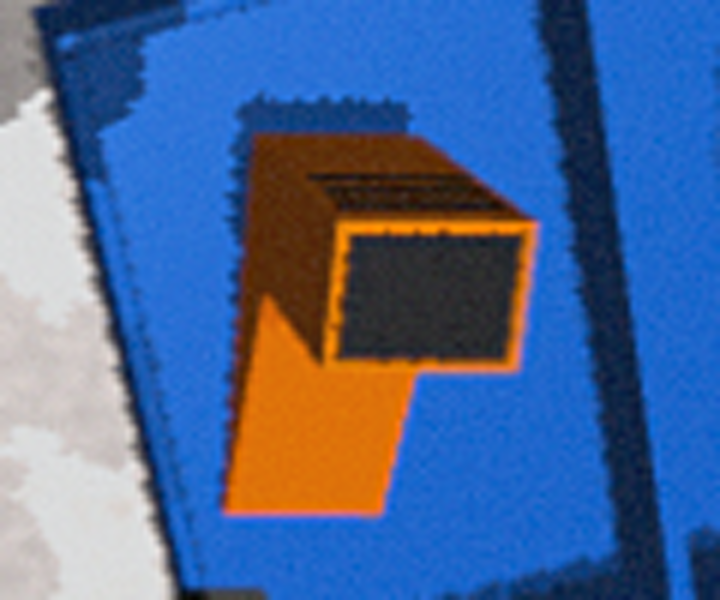

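Run:
```python
from h import *
from rig import get_obs
np.set_printoptions(precision=2,suppress=True)
P=dict(np.load("w2.npz"))
f=lambda u,z:onz(P,(310+u[0]/6-.4,160+u[1]/6-.4),z)
c=[f(u,60) for u in [(338,217),(540,220),(520,373),(325,367)]]
for q in c:print(q)
print([np.linalg.norm(c[i]-c[i-1]) for i in range(4)])
m=np.mean(c,0);print("block",m)
t=[f(u,7) for u in [(222,515),(383,515)]];print(t,np.linalg.norm(t[0]-t[1]))
tm=np.mean(t,0);d=tm-m;print(tm,np.hypot(*d[:2]),"yaw",np.degrees(np.arctan2(d[1],d[0])))
w=t[0]-t[1];print("yaw from end",np.degrees(np.arctan2(w[1],w[0]))+90, [np.degrees(np.arctan2(*(c[a]-c[b])[[1,0]])) for a,b in((1,0),(2,3),(1,2),(0,3))])
o=get_obs()
yaw=np.radians(np.degrees(np.arctan2(d[1],d[0])))
plan(o,[(m[0],m[1],270)],np.degrees(yaw)+90)
```

```text
[473.22 196.06  60.  ]
[488.42 222.32  60.  ]
[509.67 210.47  60.  ]
[494.02 184.63  60.  ]
[np.float64(23.732700382730187), np.float64(30.335878558929636), np.float64(24.33720839799731), np.float64(30.207575690342853)]
block [491.33 203.37  60.  ]
[array([537.4 , 159.17,   7.  ]), array([552.58, 186.03,   7.  ])] 30.85584768215956
[544.99 172.6    7.  ] 61.85214430074252 yaw -29.834342144587133
yaw from end -29.46110520940448 [np.float64(59.94728345834292), np.float64(58.79561607273352), np.float64(150.85218403492948), np.float64(151.199776574162)]
0 [0.97, 0.02, 0.75, 0.13]
1 [0.97, 0.01, 0.75, 0.0]
2 [0.97, 0.01, 0.76, 0.0]
3 [0.68, 0.01, 0.53, 0.0]
end [491.27 203.31 269.99] 60.17214455859747
```

>>> move_arm(
  moves=[
    [[46,0.95,0.02,0.7,0.1],[46,0.95,0.01,0.7,0],[46,0.95,0.01,0.7,0],[46,0.75,0.01,0.7,0],[46,0,0,0,0]],
  ],
)

```text
clock: 5.52
tool_pos: [491.3, 203.6, 268.2]
tool_rot: [-2.714, -1.578, 0.004]
contact_force: [-0.8, -0.6, -0.4]
width: 46.2
```

Run:
```python
from rig import *; from h import *
np.set_printoptions(precision=2,suppress=True)
o=get_obs();im=camera("wrist");cv2.imwrite("pics/w3.png",im[:,:,::-1])
go(o,(491.3,203.4,201))
```

```text
clk 5.525 tcp [491.31 203.61 268.22] toolx yaw 60.35674432623607 tilt [-0. -0. -1.] F [-0.78 -0.61 -0.36] w 46.22313524367139
tool-frame shift mm [-0.08  0.28 67.22] units [-0.    0.01  2.69]
```

View pics/w3.png

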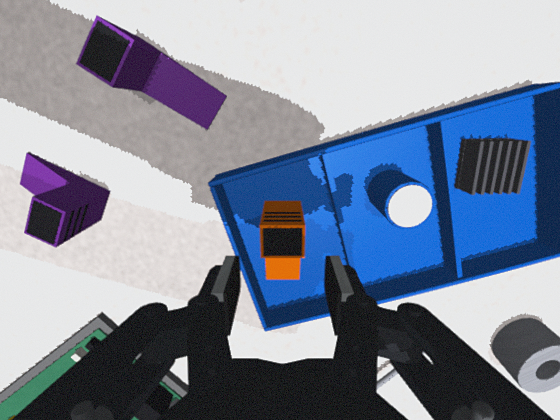

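The picture shows the orange wedge (pad about (283,240)) centred between the fingers and square to them; the purple ones lie outside the bin. I'll descend and close.

>>> move_arm(
  moves=[
    [[46,0,0.01,0.8,0],[46,0,0,0.8,0],[46,0,0,0.7,0],[46,0,0,0.4,0],[46,0,0,0,0]],
  ],
)

```text
clock: 6.2
tool_pos: [490.6, 204.6, 201.2]
tool_rot: [-2.714, -1.581, 0.003]
contact_force: [-0.5, 0.6, 0.3]
width: 46.0
```

>>> move_arm(
  moves=[
    [[22,0,0,0,0],[22,0,0,0,0],[22,0,0,0,0],[22,0,0,0,0],[22,0,0,0,0]],
  ],
  squeeze=70,
)

```text
clock: 6.82
tool_pos: [491.3, 204.9, 202.7]
tool_rot: [2.714, 1.581, 0.002]
contact_force: [0.3, -0.2, 4.3]
width: 29.0
```

Run:
```python
from rig import *; from h import *
np.set_printoptions(precision=2,suppress=True)
o=get_obs();im=camera("wrist");cv2.imwrite("pics/w4.png",im[:,:,::-1])
go(o,None)
```

```text
clk 6.825 tcp [491.29 204.88 202.72] toolx yaw 60.44064178474405 tilt [ 0.  0. -1.] F [ 0.29 -0.22  4.3 ] w 28.982202645111133
```

View pics/w4.png

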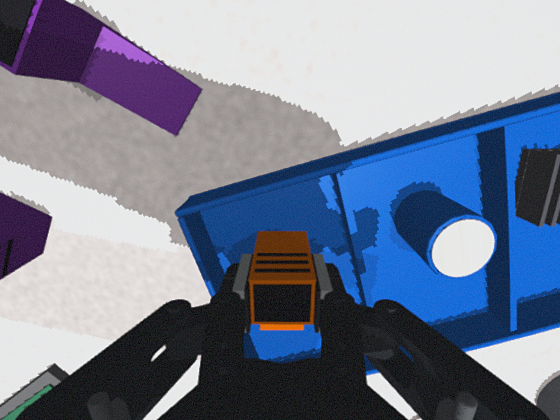

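Run:
```python
from rig import *; from h import *
np.set_printoptions(precision=2,suppress=True)
P=dict(np.load("w1.npz"))
L=np.array([632,-117.5]);a=np.radians(8.4);X=np.array([np.cos(a),np.sin(a)]);Y=np.array([-X[1],X[0]])
for u in [(318,212),(394,179),(290,243)]:
    q=onz(P,u,12)[:2]-L;print(u,"from lip x,y",q@X,q@Y)
o=get_obs()
plan(o,[(491,203,285),(*(L-X*80),250)],98.4)
```

```text
(318, 212) from lip x,y -78.94938940230058 -39.69918317662074
(394, 179) from lip x,y -40.05336513098934 49.205756980469765
(290, 243) from lip x,y -76.88589876396182 -92.81512920289481
0 [-0.02, 0.01, -0.97, -1.0]
1 [-0.02, 0.01, -0.97, -1.0]
2 [-0.02, 0.0, -0.97, -1.0]
3 [-0.97, 0.39, 0.08, -1.0]
4 [-0.97, 0.28, 0.08, -1.0]
5 [-0.97, 0.17, 0.07, -1.0]
6 [-0.97, 0.07, 0.07, -0.33]
7 [-0.97, 0.04, 0.07, 0.0]
8 [-0.97, 0.04, 0.07, 0.0]
9 [-0.97, 0.04, 0.07, 0.0]
10 [-0.97, 0.03, 0.07, 0.0]
11 [-0.97, 0.04, 0.08, 0.0]
12 [-0.97, 0.03, 0.07, 0.0]
13 [-0.97, 0.04, 0.08, 0.0]
14 [-0.97, 0.03, 0.07, 0.0]
15 [-0.97, 0.04, 0.08, 0.0]
16 [-0.78, 0.02, 0.06, 0.0]
end [ 552.76 -129.29  249.99] 98.41774568903543
```

>>> move_arm(
  moves=[
    [[22,0,0,-0.4,0],[22,0,0,-0.8,0],[22,0,0,-1,0],[22,0,0,-1,0]],
  ],
)

```text
clock: 7.38
tool_pos: [490.9, 204.8, 283.9]
tool_rot: [2.714, 1.582, 0.001]
contact_force: [0.5, -0.7, -0.4]
width: 28.9
```

Run:
```python
from rig import *; from h import *
np.set_printoptions(precision=2,suppress=True)
L=np.array([632,-117.5]);a=np.radians(8.4);X=np.array([np.cos(a),np.sin(a)])
o=get_obs();im=camera("wrist");cv2.imwrite("pics/w5.png",im[:,:,::-1])
go(o,None)
plan(o,[(*(L-X*80),250)],98.4)
```

```text
clk 7.375 tcp [490.86 204.8  283.94] toolx yaw 60.459858408818235 tilt [ 0. -0. -1.] F [ 0.46 -0.66 -0.36] w 28.858487083968573
0 [-0.97, 0.82, 0.13, -1.0]
1 [-0.97, 0.66, 0.12, -1.0]
2 [-0.97, 0.52, 0.11, -1.0]
3 [-0.97, 0.39, 0.1, -1.0]
4 [-0.97, 0.28, 0.1, -1.0]
5 [-0.97, 0.17, 0.1, -1.0]
6 [-0.97, 0.07, 0.1, -0.32]
7 [-0.97, 0.03, 0.1, -0.0]
8 [-0.97, 0.04, 0.1, -0.0]
9 [-0.97, 0.03, 0.09, -0.0]
10 [-0.97, 0.04, 0.1, -0.0]
11 [-0.97, 0.03, 0.09, -0.0]
12 [-0.97, 0.04, 0.1, -0.0]
13 [-0.21, 0.01, 0.02, -0.0]
end [ 552.94 -129.25  249.99] 98.37985840881824
```

View pics/w5.png

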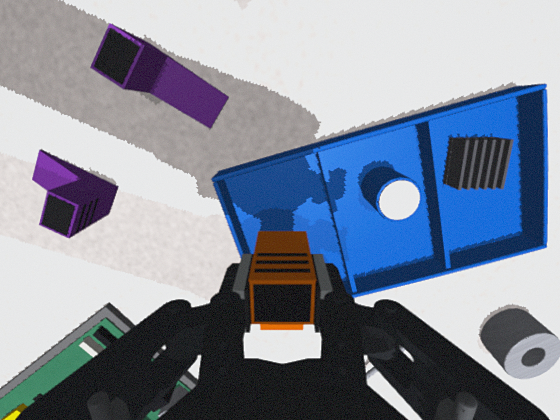

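>>> move_arm(
  moves=[
    [[22,-0.6,0.5,0.1,-1],[22,-0.95,0.65,0.1,-1],[22,-0.95,0.5,0.1,-1],[22,-0.95,0.4,0.1,-1],[22,-0.95,0.3,0.1,-1],[22,-0.95,0.15,0.1,-1],[22,-0.95,0.1,0.1,-0.3],[22,-0.95,0.05,0.1,0],[22,-0.95,0.05,0.1,0],[22,-0.95,0.05,0.1,0]],
  ],
)

```text
clock: 8.68
tool_pos: [538.0, -36.8, 257.7]
tool_rot: [2.055, 2.375, 0.0]
contact_force: [-0.3, 0.4, 0.0]
width: 28.7
```

Run:
```python
from rig import *; from h import *
np.set_printoptions(precision=2,suppress=True)
L=np.array([632,-117.5]);a=np.radians(8.4);X=np.array([np.cos(a),np.sin(a)])
o=get_obs()
go(o,None)
plan(o,[(*(L-X*80),230)],98.4)
```

```text
clk 8.675 tcp [538.   -36.79 257.71] toolx yaw 98.24663967075938 tilt [ 0. -0. -1.] F [-0.28  0.42  0.04] w 28.66291289718748
0 [-0.97, 0.01, 0.29, -0.03]
1 [-0.97, 0.01, 0.29, 0.0]
2 [-0.97, 0.02, 0.29, 0.0]
3 [-0.83, 0.01, 0.24, 0.0]
end [ 552.88 -129.12  230.02] 98.42663967075939
```

>>> move_arm(
  moves=[
    [[22,-0.95,0.01,0.3,0],[22,-0.95,0.01,0.3,0],[22,-0.95,0.01,0.3,0],[22,-0.85,0.01,0.2,0],[22,0,0,0,0],[22,0,0,0,0]],
  ],
)

```text
clock: 9.43
tool_pos: [552.2, -126.3, 229.8]
tool_rot: [-2.055, -2.376, -0.001]
contact_force: [-0.1, -0.1, -0.9]
width: 29.4
```

Run:
```python
from rig import *; from h import *
np.set_printoptions(precision=2,suppress=True)
o=get_obs();P=camera_params("wrist");im=camera("wrist");cv2.imwrite("pics/w6.png",im[:,:,::-1]);np.savez("w6.npz",**P)
go(o,None)
a=camera("top");cv2.imwrite("pics/top6.png",cv2.resize(a[120:230,240:360,::-1],(640,587),interpolation=cv2.INTER_CUBIC))
for q in ["lip","wedge_tip","wedge_grip"]: print(q,[(d["confidence"],d["position"]) for d in landmark_of("wrist",q)])
for q in ["lip","wedge_tip","wedge_grip"]: print(q,[(d["confidence"],d["position"]) for d in landmark_of("top",q)])
a=camera("scene");cv2.imwrite("pics/scene6.png",cv2.resize(a[195:305,150:305,::-1],(800,568),interpolation=cv2.INTER_CUBIC))
```

```text
clk 9.425 tcp [ 552.16 -126.29  229.83] toolx yaw 98.29534496878469 tilt [ 0.  0. -1.] F [-0.11 -0.06 -0.9 ] w 29.443731477287166
lip [(0.92, [278.1, 335.0])]
wedge_tip [(0.72, [280.7, 326.6])]
wedge_grip [(0.79, [282.5, 283.6])]
lip [(0.52, [297.4, 174.5])]
wedge_tip [(0.72, [145.0, 276.4]), (0.54, [251.3, 265.6])]
wedge_grip [(0.71, [161.4, 277.4]), (0.63, [198.5, 265.6]), (0.59, [237.4, 250.6])]
```

View pics/w6.png

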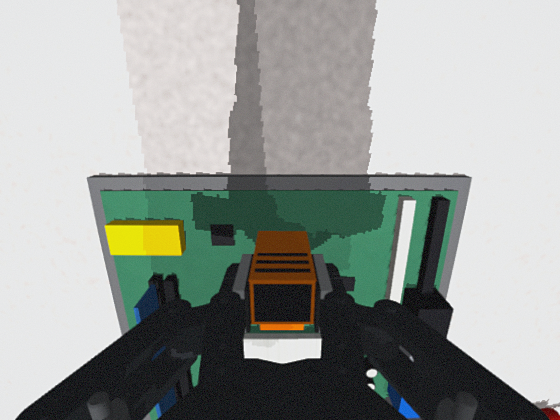

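View pics/top6.png

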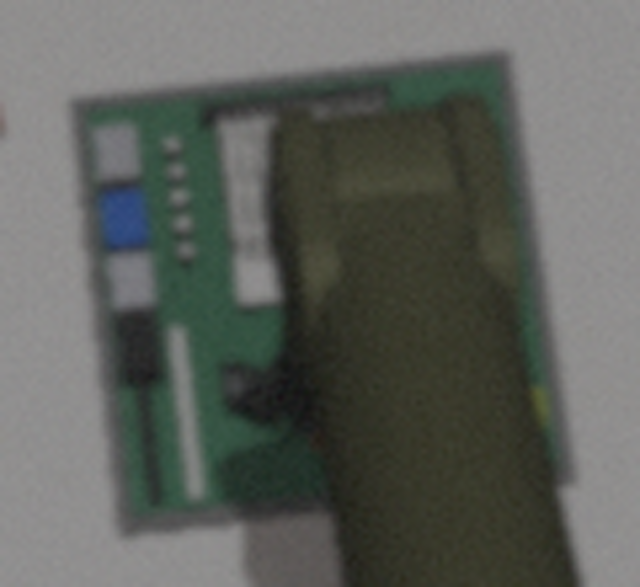

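View pics/scene6.png

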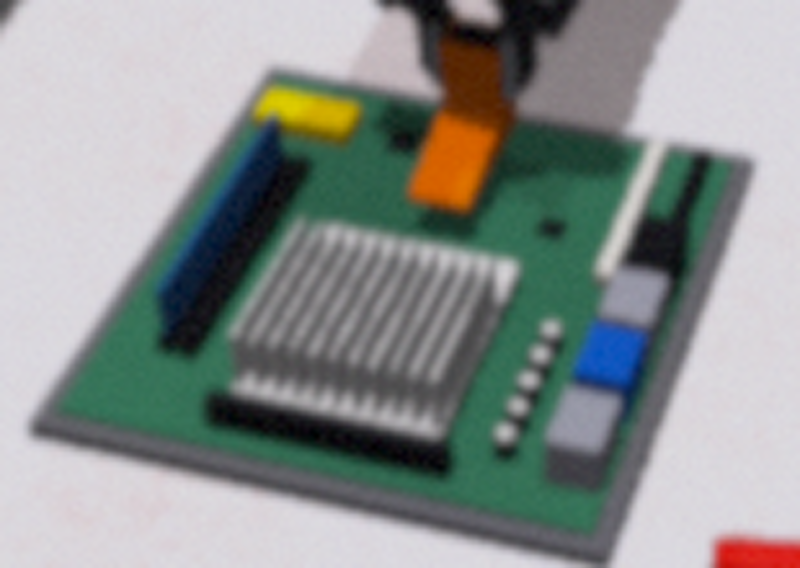

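>>> move_arm(
  moves=[
    [[22,-0.05,0,0.4,0],[22,0,0,0.3,0],[22,0,0,0.12,0],[22,0,0,0,0],[22,0,0,0,0]],
  ],
)

```text
clock: 10.5
tool_pos: [552.3, -128.5, 209.0]
tool_rot: [-2.056, -2.375, -0.0]
contact_force: [-0.0, 0.8, -0.8]
width: 28.8
```

>>> move_arm(
  moves=[
    [[22,0,0,0.03,0],[22,0,0,0,0]],
  ],
)

```text
clock: 10.75
tool_pos: [552.3, -128.4, 208.8]
tool_rot: [2.056, 2.375, -0.0]
contact_force: [-1.4, 0.0, 3.6]
width: 29.1
```

>>> move_arm(
  moves=[
    [[22,0,0,0.03,0],[22,0,0,0,0]],
  ],
)

```text
clock: 11.0
tool_pos: [552.4, -128.4, 208.8]
tool_rot: [2.056, 2.375, -0.001]
contact_force: [-3.8, 0.1, 10.1]
width: 29.1
```

>>> move_arm(
  moves=[
    [[22,0,0.3,0,0],[22,0,0.4,0,0],[22,0,0.3,0,0],[22,0,0.1,0,0],[22,0,0,0,0],[22,0,0,0,0]],
  ],
)

```text
clock: 11.75
tool_pos: [579.2, -125.2, 208.8]
tool_rot: [2.057, 2.374, -0.004]
contact_force: [-5.8, -0.9, 10.6]
width: 28.7
```

Run:
```python
from rig import *; from h import *
np.set_printoptions(precision=2,suppress=True)
o=get_obs();P=camera_params("wrist");im=camera("wrist");cv2.imwrite("pics/w7.png",im[:,:,::-1]);np.savez("w7.npz",**P)
go(o,None);print(o["moment"])
L=np.array([632,-117.5]);a=np.radians(8.4);X=np.array([np.cos(a),np.sin(a)])
print("tip past lip",62.7-(L-o["tool_pos"][:2])@X)
a=camera("scene");cv2.imwrite("pics/scene7.png",a[:,:,::-1]);cv2.imwrite("pics/scene7c.png",cv2.resize(a[205:285,180:270,::-1],(675,600),interpolation=cv2.INTER_CUBIC))
cv2.imwrite("pics/w7c.png",cv2.resize(im[280:400,200:360,::-1],(800,600),interpolation=cv2.INTER_CUBIC))
```

```text
clk 11.75 tcp [ 579.22 -125.2   208.77] toolx yaw 98.20247660179334 tilt [-0. -0. -1.] F [-5.77 -0.94 10.56] w 28.747074369937195
[-0.18  1.1   0.01]
tip past lip 9.359355170205312
```

View pics/w7c.png

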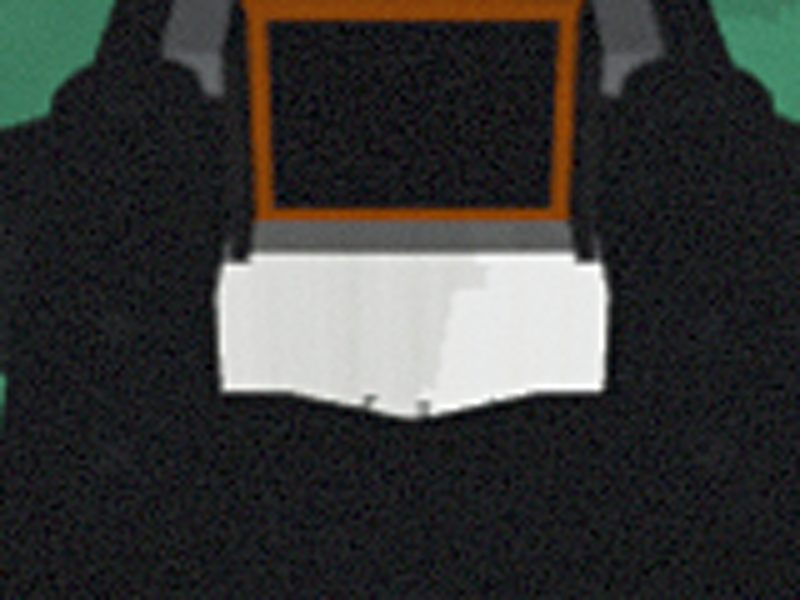

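View pics/scene7c.png

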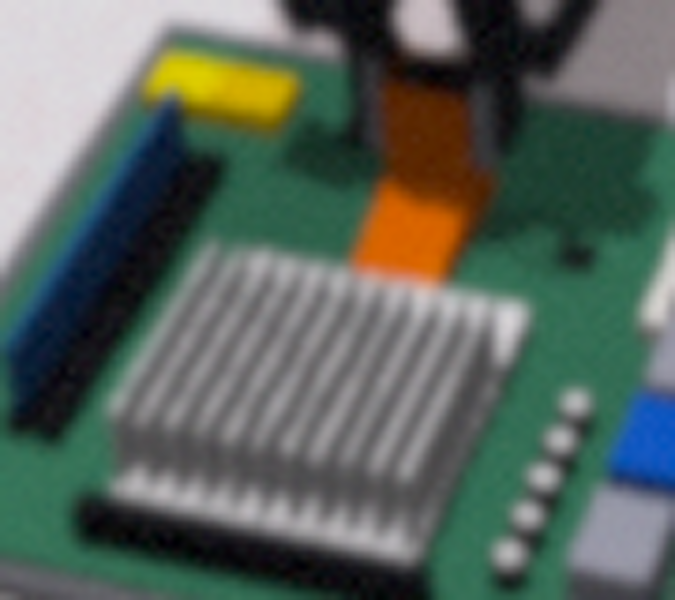

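Run:
```python
from h import *
np.set_printoptions(precision=2,suppress=True)
L=np.array([632,-117.5]);a=np.radians(8.3);X=np.array([np.cos(a),np.sin(a)]);Y=np.array([-X[1],X[0]])
P=dict(np.load("w7.npz"))
tcp=np.array([579.22,-125.2])
for u in [(200+255/5-.4,280+252/5-.4),(200+410/5-.4,280+252/5-.4),(200+565/5-.4,280+252/5-.4)]:
    q=onz(P,u,23)[:2]; print(q,"x from tcp",(q-tcp)@X,"x vs L",(q-L)@X,(q-L)@Y)
for u in [(254,217),(570,217),(250,5),(580,5)]:
    q=onz(P,(200+u[0]/5-.4,280+u[1]/5-.4),66)[:2];print("block top corner rel tcp",(q-tcp)@X,(q-tcp)@Y)
```

```text
[ 635.2 -139. ] x from tcp 53.40276776310749 x vs L 0.06405386833981493 -21.741454635550625
[ 632.25 -118.92] x from tcp 53.38489365638045 x vs L 0.04617976161277133 -1.4423247944297342
[629.41 -98.83] x from tcp 53.47058129221535 x vs L 0.131867397447674 18.847621090143857
block top corner rel tcp 11.840562521185666 -15.784168212756226
block top corner rel tcp 11.893524428275391 13.78941894379815
block top corner rel tcp -11.108498771764486 -15.214819159425723
block top corner rel tcp -11.045949780566174 13.88812038246397
```

>>> move_arm(
  moves=[
    [[22,0,0.15,0,0],[22,0,0.2,0,0],[22,0,0.2,0,0],[22,0,0.15,0,0],[22,0,0.05,0,0],[22,0,0,0,0],[22,0,0,0,0]],
  ],
)

```text
clock: 12.72
tool_pos: [596.2, -123.3, 208.8]
tool_rot: [-2.056, -2.371, 0.012]
contact_force: [-13.9, -2.9, 18.3]
width: 29.1
```

```bash
cat > chk.py <<'E'
from rig import *; from h import *
import sys
k=sys.argv[1]
np.set_printoptions(precision=2,suppress=True)
o=get_obs();P=camera_params("wrist");im=camera("wrist");cv2.imwrite(f"pics/w{k}.png",im[:,:,::-1])
go(o,None);print(o["moment"])
L=np.array([632.2,-117.5]);a=np.radians(8.3);X=np.array([np.cos(a),np.sin(a)])
print("tip past lip",62.4-(L-o["tool_pos"][:2])@X)
cx=o["tool_pos"][:2]@X
for h in (0,3,4,5,6,7):
    print(h,"predicted plate front top/bottom row",proj(P,[[*L,23+h],[*L,17+h]]).round(1).tolist())
a=camera("scene");cv2.imwrite(f"pics/scene{k}.png",a[:,:,::-1]);cv2.imwrite(f"pics/scene{k}c.png",cv2.resize(a[205:285,180:270,::-1],(675,600),interpolation=cv2.INTER_CUBIC))
cv2.imwrite(f"pics/w{k}c.png",cv2.resize(im[280:400,200:360,::-1],(800,600),interpolation=cv2.INTER_CUBIC))
E
python3 chk.py 8
```

```text
clk 12.725 tcp [ 596.17 -123.34  208.84] toolx yaw 98.14412377954274 tilt [-0.01 -0.   -1.  ] F [-13.95  -2.87  18.31] w 29.103516994135745
[-0.35  2.54 -0.02]
tip past lip 25.90847000587651
0 predicted plate front top/bottom row [[285.0, 310.1], [284.9, 304.3]]
3 predicted plate front top/bottom row [[285.0, 313.1], [285.0, 307.1]]
4 predicted plate front top/bottom row [[285.1, 314.1], [285.0, 308.1]]
5 predicted plate front top/bottom row [[285.1, 315.2], [285.0, 309.1]]
6 predicted plate front top/bottom row [[285.1, 316.2], [285.0, 310.1]]
7 predicted plate front top/bottom row [[285.1, 317.3], [285.0, 311.1]]
```

View pics/w8c.png

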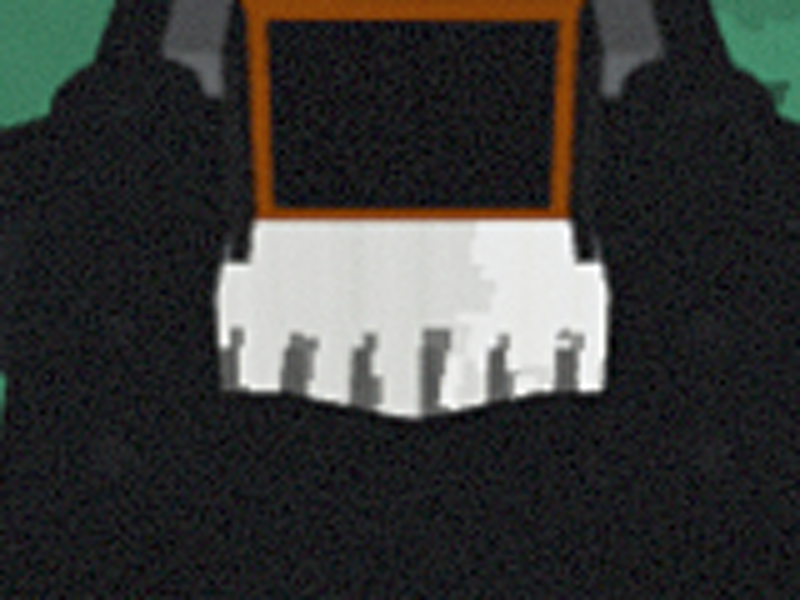

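View pics/scene8c.png

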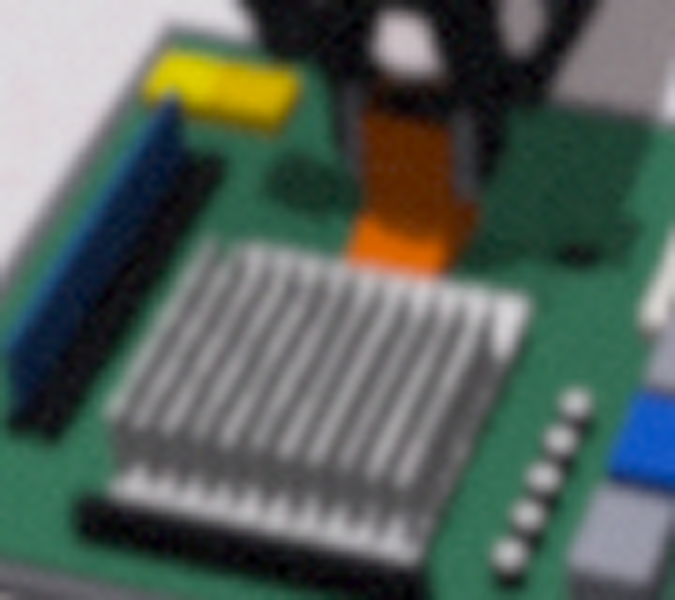

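```bash
cat > tip.py <<'E'
from rig import *; from h import *
o=get_obs();R,p=state(o)
L=np.array([632.2,-117.5]);a=np.radians(8.3);X=np.array([np.cos(a),np.sin(a)]);Y=np.array([-X[1],X[0]])
print("zaxis",R[:,2].round(4),"yaxis",R[:,1].round(4),"force",o["contact_force"].round(1),o["moment"].round(2),o["clock"])
t=p+R@np.array([0,62.4,198.7]); h=p+R@np.array([0,-11.6,198.7])
d=(t[:2]-L)@X
print("tip",t.round(2),"heel z",h[2].round(2),"past",d,"rise est flat",3+.3*d-7,"lat",(t[:2]-L)@Y)
E
python3 tip.py
```

```text
zaxis [-0.0072 -0.0039 -1.    ] yaxis [ 0.9899  0.1417 -0.0077] force [-13.6  -3.2  17.9] [-0.35  2.54  0.04] 12.825
tip [ 656.51 -115.27    9.66] heel z 10.23 past 24.378234280924293 rise est flat 3.3134702842772867 lat -1.3021099046360458
```

>>> move_arm(
  moves=[
    [[22,0,0.1,-0.02,0],[22,0,0.1,-0.02,0],[22,0,0,0,0],[22,0,0,0,0]],
  ],
)

```text
clock: 13.32
tool_pos: [601.5, -122.5, 208.9]
tool_rot: [-2.056, -2.372, 0.009]
contact_force: [-9.2, -1.6, 9.6]
width: 29.2
```

```bash
python3 tip.py
```

```text
zaxis [-0.0053 -0.0029 -1.    ] yaxis [ 0.9899  0.1419 -0.0057] force [-9.2 -1.6  9.6] [-0.45  1.66  0.02] 13.325
tip [ 662.25 -114.27    9.87] heel z 10.29 past 30.202872094082306 rise est flat 5.060861628224691 lat -1.137893219898276
```

```bash
python3 chk.py 9
python3 - <<'E'
from rig import camera_params
from h import *
S=camera_params("scene")
A=cv2.imread("pics/scene7.png",0).astype(np.float32);B=cv2.imread("pics/scene9.png",0).astype(np.float32);C=cv2.imread("pics/scene8.png",0).astype(np.float32)
def sh(A,B,r):
    y0,y1,x0,x1=r
    t=A[y0:y1,x0:x1]
    w=np.eye(2,3,dtype=np.float32)
    cc,w=cv2.findTransformECC(cv2.GaussianBlur(t,(3,3),0),cv2.GaussianBlur(B[y0:y1,x0:x1],(3,3),0),w,cv2.MOTION_TRANSLATION,(3,200,1e-5),None,1)
    return w[:,2].round(2),round(cc,3)
a=np.radians(8.3);X=np.array([np.cos(a),np.sin(a)]);Y=np.array([-X[1],X[0]]);L=np.array([632.2,-117.5])
def P3(x,y,z):return [*(L+X*x+Y*y),z]
for n,r in {"frontright":(238,256,240,254),"frontrow":(238,250,226,254),"frontleft":(234,250,200,222),"rear":(268,282,198,236),"board right (ref)":(255,285,245,275),"mem(ref)":(215,265,180,200)}.items():
    print(n,sh(A,C,r),sh(A,B,r))
for h in (4,5,6):
    th=h/110
    for nm,x,z,y in (("lip",0,6,47),("finfront",29,36,47),("rear",100,20,0)):
        dx=x-110; x2=110+dx*np.cos(th)+z*np.sin(th); z2=-dx*np.sin(th)+z*np.cos(th)
        q=proj(S,[P3(x,y,17+z),P3(x2,y,17+z2)]);print(h,nm,q[0].round(1),(q[1]-q[0]).round(2))
E
```

```text
clk 13.325 tcp [ 601.54 -122.54  208.92] toolx yaw 98.16051183552656 tilt [-0.01 -0.   -1.  ] F [-9.24 -1.62  9.61] w 29.216193962048962
[-0.45  1.66  0.02]
tip past lip 31.330071376693844
0 predicted plate front top/bottom row [[284.7, 302.3], [284.7, 296.6]]
3 predicted plate front top/bottom row [[284.8, 305.3], [284.7, 299.4]]
4 predicted plate front top/bottom row [[284.8, 306.3], [284.7, 300.4]]
5 predicted plate front top/bottom row [[284.8, 307.3], [284.7, 301.3]]
6 predicted plate front top/bottom row [[284.8, 308.3], [284.7, 302.3]]
7 predicted plate front top/bottom row [[284.8, 309.4], [284.7, 303.3]]
frontright (array([-0.03, -0.47], dtype=float32), 0.953) (array([-0.03, -0.81], dtype=float32), 0.964)
frontrow (array([-0.11, -0.59], dtype=float32), 0.974) (array([-0.12, -1.01], dtype=float32), 0.974)
frontleft (array([ 0.13, -0.77], dtype=float32), 0.986) (array([ 0.09, -1.5 ], dtype=float32), 0.972)
rear (array([-0.14,  0.04], dtype=float32), 0.998) (array([-0.18,  0.08], dtype=float32), 0.996)
board right (ref) (array([-0.  , -0.01], dtype=float32), 0.998) (array([-0.01, -0.01], dtype=float32), 0.999)
mem(ref) (array([-0.01,  0.08], dtype=float32), 1.0) (array([-0.03,  0.11], dtype=float32), 0.999)
4 lip [249.8 245.3] [-0.08 -1.14]
4 finfront [245.4 244.2] [-0.23 -0.54]
4 rear [215.  266.6] [-0.14  0.12]
5 lip [249.8 245.3] [-0.1  -1.42]
5 finfront [245.4 244.2] [-0.29 -0.67]
5 rear [215.  266.6] [-0.17  0.16]
6 lip [249.8 245.3] [-0.13 -1.7 ]
6 finfront [245.4 244.2] [-0.36 -0.8 ]
6 rear [215.  266.6] [-0.21  0.19]
```

View pics/w9c.png

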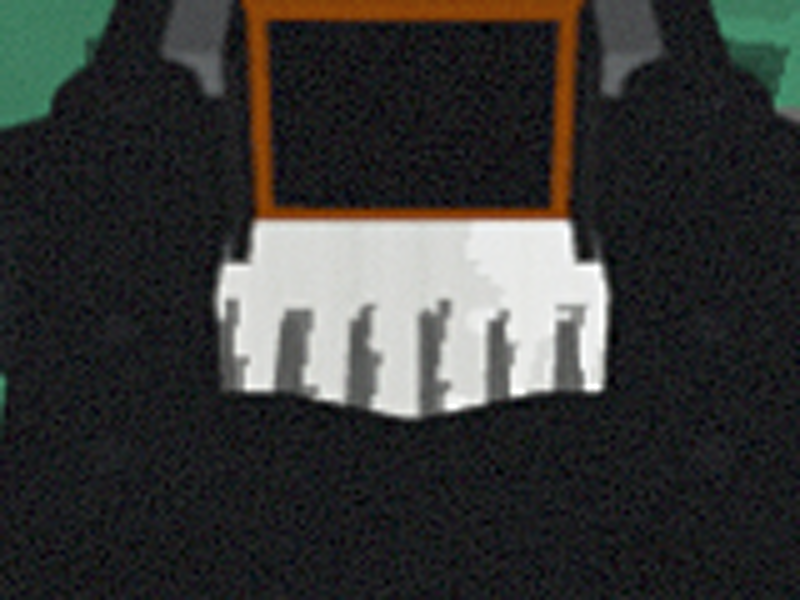

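View pics/scene9c.png

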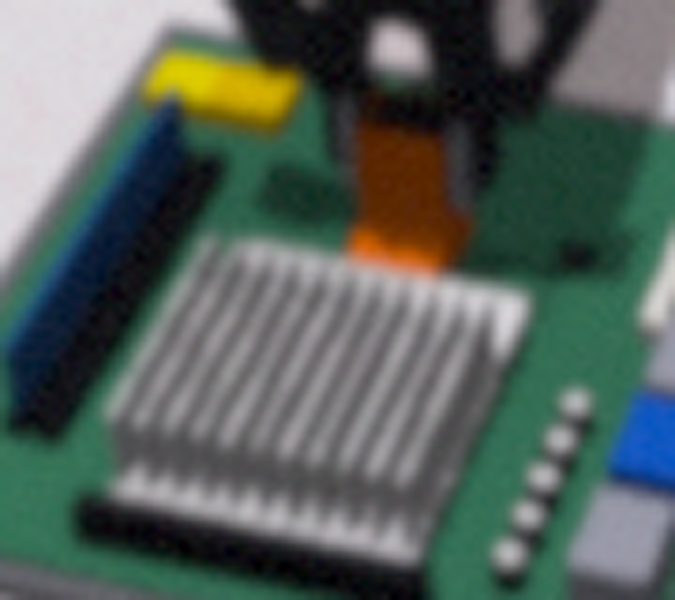

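>>> move_arm(
  moves=[
    [[22,0,-0.02,-0.01,0],[22,0,0,0,0],[22,0,0,0,0]],
  ],
)

```text
clock: 13.8
tool_pos: [601.3, -122.6, 208.9]
tool_rot: [-2.057, -2.373, 0.007]
contact_force: [-5.6, -1.6, 6.7]
width: 29.1
```

```bash
python3 tip.py
```

```text
zaxis [-0.0041 -0.0025 -1.    ] yaxis [ 0.9899  0.142  -0.0045] force [-5.6 -1.6  6.7] [-0.45  1.19 -0.04] 13.8
tip [ 662.24 -114.25    9.93] heel z 10.26 past 30.19902909664054 rise est flat 5.059708728992161 lat -1.120126467848226
```

>>> move_arm(
  moves=[
    [[22,0,0,0,0],[22,0,0,0,0],[22,0,0,0,0],[22,0,0,0,0]],
  ],
)

```text
clock: 14.3
tool_pos: [601.3, -122.6, 208.9]
tool_rot: [-2.057, -2.373, 0.007]
contact_force: [-5.7, -2.8, 6.4]
width: 29.2
```

```bash
python3 tip.py; python3 chk.py 10 | head -3
python3 - <<'E'
import cv2,numpy as np
A=cv2.imread("pics/scene7.png",0).astype(np.float32);B=cv2.imread("pics/scene10.png",0).astype(np.float32)
for y0,y1,x0,x1 in [(238,250,226,254),(238,256,240,254),(234,250,200,222),(268,282,198,236)]:
    cc,w=cv2.findTransformECC(cv2.GaussianBlur(A[y0:y1,x0:x1],(3,3),0),cv2.GaussianBlur(B[y0:y1,x0:x1],(3,3),0),np.eye(2,3,dtype=np.float32),cv2.MOTION_TRANSLATION,(3,200,1e-5),None,1);print(w[:,2],cc)
E
```

```text
zaxis [-0.0042 -0.0025 -1.    ] yaxis [ 0.9899  0.142  -0.0045] force [-5.7 -2.8  6.4] [-0.47  1.15 -0.09] 14.3
tip [ 662.24 -114.21    9.92] heel z 10.25 past 30.202641616230757 rise est flat 5.060792484869227 lat -1.083556396251094
clk 14.3 tcp [ 601.3  -122.58  208.9 ] toolx yaw 98.16444059635995 tilt [-0. -0. -1.] F [-5.67 -2.8   6.43] w 29.23518281839677
[-0.47  1.15 -0.09]
tip past lip 31.094913630086925
[-0.05715205 -0.984408  ] 0.9742070575526722
[-0.03544644 -0.7598972 ] 0.9641980996443759
[ 0.06237333 -1.4939475 ] 0.9732815902546806
[-0.19783035  0.05305351] 0.9963129499947129
```

View pics/scene10.png

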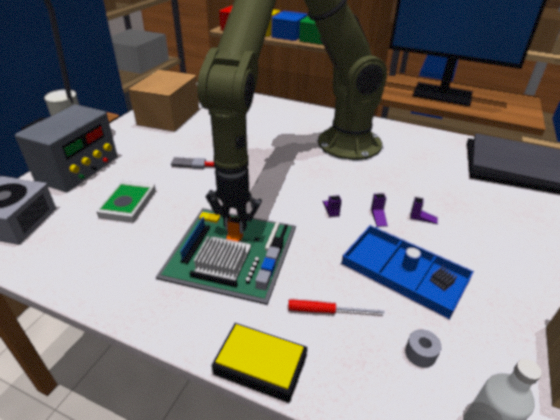

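The picture shows the wedge held at about (233,231) under the heat sink's front. The bin still holds the capacitor and small sink, and everything else is in place. The readings are steady, so I'm handing in.

```bash
python3 -c "
from rig import *
print(finish_job())"
```

```text
the job is handed in; nothing more can be done
None
```

The orange wedge is gripped on the board with its thin end about 30 mm under the heat sink's lip, which is up about 5 mm. I handed the job in at about 14.4 s with the gripper still holding.

- **Lip rise:** the wedge's position puts the rise at 5.06 mm. The scene camera gave −0.76 to −1.5 px at the front of the heat sink and almost none at the rear. A 5 mm rise predicts −0.67 to −1.42 px, so this fits, but it is only good to about 1 mm. The wrist camera could not see the lip edge directly at the end.
- **Grip and forces:** the opening was steady at 29 mm. At the end the outside force was about 6 N sideways and 6.5 N up, and neither it nor the insertion depth changed over a 0.5 s wait.
- **Flatness:** the tool leaned 0.26° nose-down at the end, about 0.3 mm over the wedge's length. It had leaned about 0.44° during the push, and I backed off slightly to reduce it. No picture checked that the wedge is exactly flat.
- **Other parts:** the last scene picture shows the purple look-alikes, capacitor, small sink, drive, screwdriver, brush and spool where they were.

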